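# Clamp the welded pipe coupon under the cam lever and hold it

## Robot

A 6-joint arm with a two-finger parallel gripper is mounted at the origin on the work surface. World frame = base frame: x ahead of the robot, y to its left, z up, the work surface at z = 0. Lengths are in mm, angles in rad, forces in N, time in s.
With the tool pointing down it reaches from about 350 to 875 mm from the base axis. Payload 4.2 kg.
Tool frame: the origin (TCP) lies midway between the tips of the shut fingers; the grasp point (between the pads) lies 19 mm behind it; x points along the fingers, y is the direction in which the jaws open and shut, and the axes are right-handed (so a half turn about x gives the same grasp; the last joint's range is limited). The gripper opens to 85 mm and grips with 20 to 120 N. Pads are 22 mm wide; open, the fingers measure 114 mm over their backs; the gripper's body (76 mm by 85 mm) begins 54 mm behind the grasp point. The pads swing forward as they close: fully open they stand 13 mm farther back than shut.
Start: joints at [1.594, 0.385, 0.008, 0, -1.194, -0.259], TCP at [145.982, 607.691, 231.312] pointing down, gripper open.
Joint ranges: [-3.14, 3.14], [-1.21, 2.06], [-1.07, 1.41], [-3.16, 2.05], [-2.99, -0.16], [-3.1, 3.1]. Speed limits (rad/s): [2.79, 2.79, 3.14, 3.14, 3.14, 3.14].

## Interface

Orientations are given as a unit quaternion [x, y, z, w].
In Python, from bench import readout, imaging, arm gives the robot as it stands.
- The arm moves only by the tool arm_command, never from a script. Its argument "increments" is a list of rows, each a list of 3 entries, a list of its own where there are three numbers: the turn, a rotation vector about the world's x, y, z in degrees, then the shift along the world's x, y, z in mm, then the closure, from 0 (fully open) to 1 (shut). In form: [[[ax, ay, az], [tx, ty, tz], fingers], ...]. A call has exactly 5 rows; each row is the pose to reach, as a shift and turn from the pose measured when the call began; what a row does not reach only later rows make up. A row lasts 1/10 s, in which the tool goes at most 50 mm and 8.59 degrees, less where a joint would pass 70% of its speed; a pose out of reach is approached as far as the arm can. A call with a gripper value outside its range is refused whole. The fingers move at their own pace and stop on an object; the grip force is fixed at half the most. Time passes only in rows, so rows that repeat a pose let the fingers close, or fill a call up. It gives the time, the measured TCP pose, the force and the opening at its end, in the units of the state.
- readout.read_state(): the state, without advancing time (a new reading comes with each control period).
- imaging.get_image(name): name is "scene" or "top" or "wrist"; returns (picture, depth): 384x512x3 uint8, blue, green, red; 384x512 float32, mm along the optical axis (not along the pixel's ray), 0 where there is no reading.
- imaging.camera_info(name): a dict with "vfov" (degrees; the focal length in pixels is half the picture's height over the tangent of half this angle, whatever the lens; pixels are square), "cx", "cy" (the principal point, pixels), "D" ([k1, k2, p1, p2, k3] as OpenCV has them; the pictures are not rectified), "eye" and "rotation" of the camera in the world; the wrist camera has in their place "T_tool_cam" (4x4, takes a point from camera to tool coordinates, whose origin is the TCP and whose axes are the tool frame's). Camera axes: x right, y down, z forward; pixel columns grow to the right and rows downward; lengths in mm; the calibration is good to about 2 mm. A picture is of the moment at which its call begins: read the wrist's pose just before it. camera_info takes no time and is no camera call.
- arm.job_done(): hands the job in, once; it reports no verdict.
The state is a dict: "clock": time; "joints": joint angles; "joint_vel": joint speeds; "joint_efforts": joint torques, N m; "position": TCP position; "ee_rot": TCP orientation; "contact_force": force on the tool from outside, world axes, zero at the start; "wrist_torque": the same for the moment, N m; "gripper_width": finger opening in mm.
Only numpy, scipy, OpenCV 4.12 (cv2) and the standard library are available. Lean on these libraries where they do the work, as an engineer would, in place of code of your own. Each camera call takes 0.05 s, during which the arm holds its last target. There are 200 camera calls.

## Task

Lift the welded pipe coupon (the taller pipe with the weld bead round its middle) off the free-spinning turntable and stand it upright in the V of the cam clamp, leaving the plain offcut standing on the turntable. Let go of it, then swing the clamp's cam lever from its open rest round to the cam's highest lift, where the lever points straight back in line with the plunger and the pad presses the coupon home in the V. The lever springs back and has no latch, so finish while holding it there for the welder to dress the bead; do not knock over or shift the hammer, the tin and the flange lying about.

Things in the scene. Friction and masses are not known exactly. Their poses are not given: they have to be found in the camera images.
- coupon_mid (a point): Centre of the welded pipe coupon, half-way up it. A loose open steel pipe, 48 mm outside diameter, 110 mm tall, 0.44 kg (varies by a quarter), standing on end on the turntable, with a weld bead round its middle (55 mm over the bead, 8 mm high). Its z axis is the pipe's axis. Bare pipe above the bead from 4 mm to 55 mm above this point.
- offcut_mid (a point): Centre of the plain pipe offcut, half-way up it: same 48 mm pipe, no bead, 80 mm tall, loose, standing on the turntable about 100 to 130 mm (centre to centre) from the coupon. It stays there.
- turntable_top (a point): Centre of the turntable's round plate, on its upper face, 62 mm above the table. The plate, 200 mm across, spins freely about the vertical with hardly any friction, so it turns if what stands on it is pushed sideways. The foot is fixed.
- clamp: The cam clamp, fixed. Origin: centre of its base plate (120 mm in x, 235 mm in y, 12 mm thick), on the table; z up. Its y runs from the cam towards the V, along the plunger; the open lever points to its -x side. Along y: cam pivot at -67.5 mm, plunger guide (72 mm high) at -15 to +12 mm, pad face at +22.5 mm when open, V nest at +57.5 mm.
- nest (a point): Where the coupon's axis belongs, on the base plate's upper face (12 mm above the table), axes as the clamp's. A 90 degree V in a 45 mm high steel block touches a seated coupon on its +y side; it is open upwards and to -y, mouth 66 mm. With the lever open the pad is 35 mm away to -y: 11 mm of play. Lower the coupon about 5 mm short of home (y -5 mm); the pad pushes it home.
- cam_pivot (a point): Point on the vertical axis of the cam lever, 85 mm above the table (the height of the handle's middle), axes as those of the clamp.
- handle_mid (a point): Middle of the upright black handle at the lever's end, 110 mm from the cam pivot. It is 25 mm across and 45 mm tall, its lower end 3 mm above the lever bar (22 mm wide, upper face 60 mm above the table), and revolves freely on its own vertical pin, so a grip on it need not turn with the lever.
- cam_lever (a joint): Angle of the cam lever (rad): 0 at the open rest, growing anticlockwise seen from above, stop at 2.3. Highest lift is at 1.75, where the lever points along the clamp's -y, straight away from the V; beyond it the lift falls again. From rest to there the pad advances 14 mm. A return spring pulls about 4 N at the handle at 1.75 and swings the lever back to 0 when let go.
- plunger_pad: The black rubber-faced pad (34 mm wide, 26 mm high, its centre 40 mm above the table) on the plunger's end; its origin lies on the plunger's axis over the cam pivot, 86 mm behind the pad, and moves with it. It is sprung, and yields about 3 mm with about 15 N on a seated coupon at highest lift.
- hammer: A loose hammer with wooden handle, 260 mm long, lying on the table to the robot's right; origin at the middle of its length, on the table. Leave alone.
- paste_tin: A loose aluminium tin, 72 mm across and 85 mm tall, standing at the far side of the table; origin under its centre. Leave alone.
- flange: A loose steel ring, 80 mm across, 14 mm thick, lying on the table near the robot; origin under its centre. Leave alone.
There are look-alikes about, which are no part of the job. What is shaped like the part that bears coupon_mid but green or turquoise is not meant.

How it is judged:
By the outcome, as a careful person would: the job done as asked, in the order asked, and still so for the second after the job is handed in, while the arm keeps its last pose, push and grip.
It also fails if it takes over 48 s, if anything falls off the work surface, if the arm or the gripper's body presses on something with over 40 N, if the wrist force passes 120 N, or if a joint passes its speed limit or range.

## Working session

There is one attempt and no reset: what is moved stays moved. The work goes in short steps, Python scripts to look and compute and a tool call to move; the robot and the scene stay as the last step left them, time stands still between calls to the robot, and variables do not carry over. Pictures are saved under pics/ and viewed, about 8 in all and at most 12, crops included, and the job is handed in when it is done.

Besides the shell and the picture viewer there is one more tool, called after "Emit:" as a command line: name --argument value ..., lists and objects as JSON in quotes. arm_command: Moves the arm, as the interface text tells. Its arguments: {"type":"object","properties":{"increments":{"type":"array","items":{"type":"array"}}},"required":["increments"]}

```bash
ls; mkdir -p pics; cat > h.py <<'E'
import numpy as np,cv2
from bench import readout,imaging,arm
from scipy.spatial.transform import Rotation as R
def grab(n):
    s=readout.read_state(); im,d=imaging.get_image(n); np.savez(f'{n}.npz',im=im,d=d,p=s['position'],q=s['ee_rot']); return im,d
def cloud(n):
    z=np.load(f'{n}.npz'); im,d=z['im'],z['d']; c=imaging.camera_info(n)
    f=192/np.tan(np.radians(c['vfov']/2)); K=np.array([[f,0,c['cx']],[0,f,c['cy']],[0,0,1]])
    v,u=np.mgrid[:384,:512]; uv=np.stack([u,v],-1).reshape(-1,1,2).astype(float)
    n_=cv2.undistortPoints(uv,K,np.array(c['D'],float)).reshape(384,512,2)
    P=np.dstack([n_*d[...,None],d])
    if 'eye' in c: W=P@np.array(c['rotation']).T+np.array(c['eye'])
    else:
        T=np.array(c['T_tool_cam']); W=P@T[:3,:3].T+T[:3,3]; W=W@R.from_quat(z['q']).as_matrix().T+z['p']
    W[d<=0]=np.nan
    return im,W
E
python3 - <<'E'
from h import *
print(readout.read_state())
for n in('scene','top'):
    im,d=grab(n); c=imaging.camera_info(n); print(n,c)
a=np.load('scene.npz')['im'];b=np.load('top.npz')['im']
cv2.imwrite('pics/s0.png',cv2.resize(a,(800,600)));cv2.imwrite('pics/t0.png',cv2.resize(b,(800,600)))
E
```

```text
pics
{'clock': 0.0, 'joints': array([ 1.59360201e+00,  3.85530108e-01,  6.60053942e-03, -4.94698692e-04,
       -1.19400048e+00, -2.58575876e-01]), 'joint_vel': array([ 1.14124421e-03, -7.35032367e-04,  2.79162386e-05,  2.34786035e-04,
        1.43975637e-03,  8.08457692e-04]), 'joint_efforts': array([ 5.20794492e-04, -3.92286122e+01,  1.88404602e+01,  4.18648392e+00,
       -4.60652547e-03,  2.60672124e-06]), 'position': array([145.85618973, 607.12835672, 230.22829612]), 'ee_rot': array([-0.70213599,  0.08399817,  0.70224634,  0.08245872]), 'contact_force': array([-0.27434025,  0.25414693,  0.13873924]), 'wrist_torque': array([ 0.0389921 ,  0.05144217, -0.01753209]), 'gripper_width': 85.41429487185923}
scene {'vfov': 43.29261906984989, 'cx': 248.30737100331143, 'cy': 190.74990244956433, 'D': array([-0.17935376,  0.        ,  0.        ,  0.        ,  0.        ]), 'eye': array([1034.93162838,  768.75036224,  706.73973816]), 'rotation': array([ 0.23781188,  0.85132119, -0.44677727, -0.13815862])}
top {'vfov': 56.059122180170746, 'cx': 265.0172424808616, 'cy': 194.02973224812493, 'D': array([-0.0963945,  0.       ,  0.       ,  0.       ,  0.       ]), 'eye': array([ 3.38035492e+02, -3.99748945e-01,  9.79281290e+02]), 'rotation': array([-0.68775278,  0.71580162, -0.08922782,  0.08162449])}
```

```bash
sed -i "s/np.array(c\['rotation'\]).T/R.from_quat(c['rotation']).as_matrix().T/" h.py; python3 - <<'E'
from h import *
print(imaging.camera_info('wrist'))
for n in('scene','top'):
    im,W=cloud(n); print(n,np.nanpercentile(W[...,2],[1,20,50,99]))
    for v in range(40,384,60): print([tuple(np.round(W[v,u],0)) for u in range(50,512,100)])
E
```

```text
{'vfov': 64.34213813136513, 'cx': 250.68633129494242, 'cy': 194.71225907822884, 'D': array([-0.06895656,  0.        ,  0.        ,  0.        ,  0.        ]), 'T_tool_cam': array([[ 1.42171235e-03, -2.77784233e-01,  9.60642441e-01,
        -1.42104253e+02],
       [ 9.99998595e-01, -4.57882551e-04, -1.61236152e-03,
         3.19364252e-02],
       [ 8.87750018e-04,  9.60643384e-01,  2.77783192e-01,
        -7.22954032e+01],
       [ 0.00000000e+00,  0.00000000e+00,  0.00000000e+00,
         1.00000000e+00]])}
scene [-753.84463912 -156.88018121    0.78712763  330.92838912]
[(np.float64(583.0), np.float64(-2061.0), np.float64(-78.0)), (np.float64(268.0), np.float64(-1276.0), np.float64(62.0)), (np.float64(-225.0), np.float64(-1210.0), np.float64(6.0)), (np.float64(-1274.0), np.float64(-1591.0), np.float64(-232.0)), (np.float64(-1280.0), np.float64(-807.0), np.float64(-2.0))]
[(np.float64(646.0), np.float64(-2046.0), np.float64(-432.0)), (np.float64(472.0), np.float64(-778.0), np.float64(-1.0)), (np.float64(167.0), np.float64(-584.0), np.float64(6.0)), (np.float64(-98.0), np.float64(-35
[... 2377 characters left out ...]
0)), (np.float64(496.0), np.float64(-247.0), np.float64(3.0)), (np.float64(484.0), np.float64(-537.0), np.float64(-1.0))]
[(np.float64(360.0), np.float64(583.0), np.float64(1.0)), (np.float64(355.0), np.float64(301.0), np.float64(0.0)), (np.float64(346.0), np.float64(33.0), np.float64(-1.0)), (np.float64(334.0), np.float64(-233.0), np.float64(2.0)), (np.float64(318.0), np.float64(-512.0), np.float64(-1.0))]
[(np.float64(201.0), np.float64(574.0), np.float64(1.0)), (np.float64(200.0), np.float64(299.0), np.float64(-0.0)), (np.float64(193.0), np.float64(39.0), np.float64(-2.0)), (np.float64(180.0), np.float64(-221.0), np.float64(-1.0)), (np.float64(161.0), np.float64(-491.0), np.float64(1.0))]
```

View pics/s0.png

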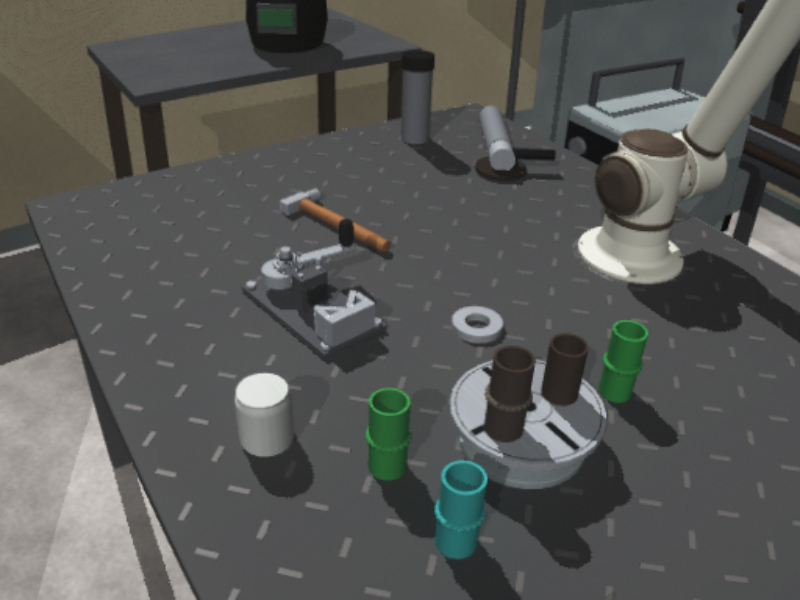

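View pics/t0.png

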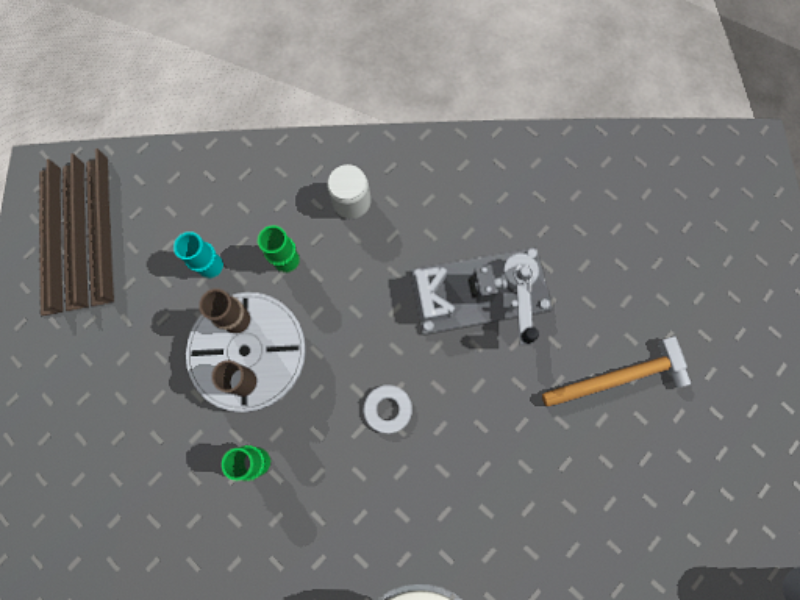

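Candidates for the coupon: brown beaded pipe at scene (510,395) / top (222,308); plain brown offcut at scene (565,370) / top (232,378); green ones at scene (388,433), (625,362); turquoise at scene (460,510). I choose the brown beaded one.

```bash
python3 - <<'E'
from h import *
from scipy.optimize import least_squares
def circ(p,r=None):
    f=(lambda x:np.hypot(*(p-x[:2]).T)-(r or x[2])); x0=[*p.mean(0),24]
    s=least_squares(f,x0,loss='soft_l1'); return np.round(s.x,1),round(float(np.std(f(s.x))),1),len(p)
for n in('top','scene'):
    im,W=cloud(n); X,Y,Z=W[...,0],W[...,1],W[...,2]; hsv=cv2.cvtColor(im,cv2.COLOR_BGR2HSV)
    nog=hsv[...,1]<130
    reg=(abs(X-507)<130)&(abs(Y-290)<130)&nog
    for nm,lo,hi in(('coup',164,176),('off',136,146)):
        m=reg&(Z>lo)&(Z<hi)
        nn,l,st,c=cv2.connectedComponentsWithStats(m.astype('uint8'),connectivity=8)
        for i in range(1,nn):
            if st[i,4]>15: print(n,nm,c[i].round(),np.nanmedian(Z[l==i]).round(1),circ(W[l==i][:,:2],24 if n=='scene' else None),circ(W[l==i][:,:2],24))
    m=reg&(abs(Z-62)<4); print(n,'table',np.nanmedian(Z[m]),cv2.minEnclosingCircle(W[m][:,:2].astype('f4')),W[m][:,:2].mean(0))
    cl=(X>450)&(X<800)&(Y<0)&(Y>-300)
    m=cl&(Z>8)&(Z<16); 
    k=cv2.morphologyEx(m.astype('uint8'),cv2.MORPH_OPEN,np.ones((3,3)))
    nn,l,st,c=cv2.connectedComponentsWithStats(k); 
    b=sorted(range(1,nn),key=lambda i:-st[i,4])[:5]; print([(st[i,4],c[i].round(),W[l==i].mean(0).round()) for i in b])
    m=cl&(Z>100)&(Z<112); print('handletop',m.sum(),W[m].mean(0),np.nanmin(W[m],0),np.nanmax(W[m],0))
    m=cl&(Z>40)&(Z<50); 
    m=cl&(Z>20)&(Z<112); print('tall',m.sum(),np.nanmin(W[m],0).round(),np.nanmax(W[m],0).round())
im,W=cloud('top')
c=cv2.resize(im[140:230,240:370],None,fx=6,fy=6,interpolation=cv2.INTER_CUBIC); cv2.imwrite('pics/c1.png',c)
for u,v in ((0,0),): pass
E
```

```text
top coup [138. 194.] 170.9 (array([548.1, 283.7,  22. ]), 1.3, 138) (array([548.3, 283.9,  24. ]), 1.3, 138)
top off [136. 194.] 141.8 (array([548.3, 285.6,  19.9]), 0.6, 30) (array([545.2, 282.1,  24. ]), 1.0, 30)
top off [148. 202.] 140.5 (array([549.5, 284.4,  24.4]), 0.4, 28) (array([549.3, 284.1,  24. ]), 0.5, 28)
top off [145. 240.] 141.3 (array([444. , 270.9,  22.9]), 1.4, 133) (array([444.2, 271. ,  24. ]), 1.4, 133)
top table 62.023110309599076 ((496.06658935546875, 269.5770568847656), 100.70406341552734) [490.51577401 262.39987894]
[(np.int32(1289), array([302., 188.]), array([ 589., -120.,   12.])), (np.int32(178), array([344., 189.]), array([ 583., -236.,   12.])), (np.int32(18), array([334., 161.]), array([ 666., -217.,   12.])), (np.int32(9), array([270., 204.]), array([548., -28.,  12.]))]
handletop 66 [ 498.89025663 -196.77059044  106.64905313] [ 488.37055452 -208.15485592  101.87252298] [ 508.68724552 -185.96246644  111.83001362]
tall 1687 [ 488. -252.   20.] [665. -22. 112.]
scene coup [329. 231.] 170.6 (array([551.2, 284.2,  24. ]), 1.4, 294) (array([551.2, 284.2,  24. ]), 1.4, 294)
scene off [364. 222.] 141.3 (array([446.4, 271.4,  24. ]), 1.7, 213) (array([446.4, 271.4,  24. ]), 1.7, 213)
scene off [328. 235.] 144.3 (array([552. , 286.5,  24. ]), 1.2, 25) (array([552. , 286.5,  24. ]), 1.2, 25)
scene off [326. 249.] 141.4 (array([550.3, 283.5,  24. ]), 0.9, 114) (array([550.3, 283.5,  24. ]), 0.9, 114)
scene table 62.68389318828031 ((496.9771423339844, 269.9910888671875), 101.89013671875) [511.10849769 291.351243  ]
[(np.int32(898), array([191., 203.]), array([ 633., -117.,   13.])), (np.int32(117), array([215., 189.]), array([ 554., -136.,   13.]))]
handletop 51 [ 501.59627665 -195.63844837  105.80300108] [ 489.72033745 -208.54966702  100.31993628] [ 511.52396704 -185.05298773  111.11592668]
tall 2250 [ 490. -240.   20.] [670. -18. 111.]
```

View pics/c1.png

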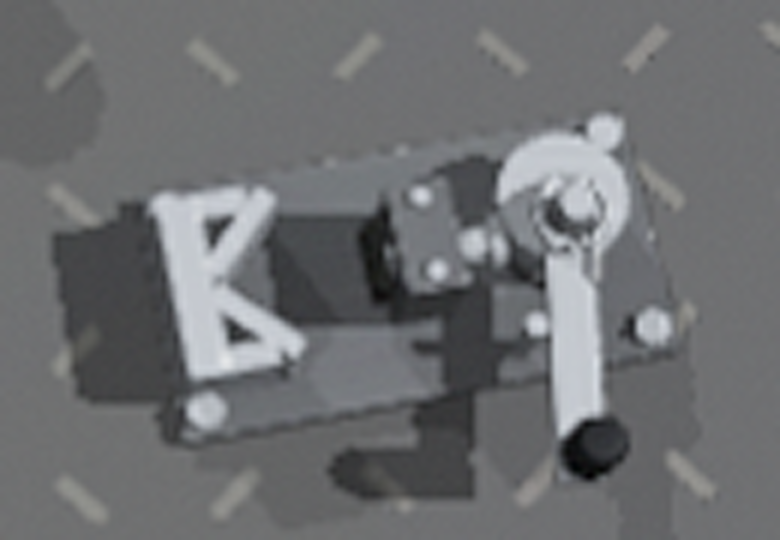

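```bash
python3 - <<'E'
from h import *
for n in('top','scene'):
    im,W=cloud(n); X,Y,Z=W[...,0],W[...,1],W[...,2]
    cl=(X>510)&(X<720)&(Y<10)&(Y>-290)
    m=cl&(Z>9)&(Z<16); k=cv2.morphologyEx(m.astype('uint8'),cv2.MORPH_OPEN,np.ones((2,2)))>0
    P=W[k][:,:2].astype('f4'); (c,s,a)=cv2.minAreaRect(P); print(n,c,s,a); box=cv2.boxPoints((c,s,a)); print(box.round(1).tolist())
    # histogram of edges: robust extents in rotated frame
    m=cl&(Z>52)&(Z<62)&(Y>-120); print('Vtop 57?',m.sum()); 
    m2=cl&(Z>40)&(Z<50)&(Y>-120); print('Vtop 45?',m2.sum())
    mm=m if m.sum()>m2.sum() else m2
    k=cv2.morphologyEx(mm.astype('uint8'),cv2.MORPH_OPEN,np.ones((2,2)))>0
    print('V',np.nanmedian(Z[k]),cv2.minAreaRect(W[k][:,:2].astype('f4')))
E
```

```text
top (599.4615478515625, -140.09556579589844) (117.09329986572266, 238.03529357910156) 10.807868003845215
[[519.5999755859375, -34.20000076293945], [564.2999877929688, -268.0], [679.2999877929688, -246.0], [634.7000122070312, -12.199999809265137]]
Vtop 57? 424
Vtop 45? 51
V 56.130863289122885 ((591.5697631835938, -71.9227294921875), (73.68368530273438, 101.61517333984375), 18.03987693786621)
scene (604.7077026367188, -133.79995727539062) (122.91583251953125, 232.63963317871094) 11.420738220214844
[[521.4000244140625, -32.0], [567.5, -260.0], [688.0, -235.60000610351562], [641.9000244140625, -7.599999904632568]]
Vtop 57? 434
Vtop 45? 184
V 57.53443548401708 ((577.7653198242188, -78.49215698242188), (143.3805694580078, 69.88700866699219), 41.0718879699707)
```

```bash
python3 - <<'E'
from h import *
s=readout.read_state(); M=R.from_quat(s['ee_rot']).as_matrix(); print(M.round(3)); 
T=np.array(imaging.camera_info('wrist')['T_tool_cam']); print('cam off world',(M@T[:3,3]).round(), 'cam axes',(M@T[:3,:3]).round(2))
E
```

```text
[[-0.    -0.234 -0.972]
 [-0.002 -0.972  0.234]
 [-1.     0.002 -0.   ]]
cam off world [ 70. -17. 142.] cam axes [[-0.23 -0.93 -0.27]
 [-0.97  0.23  0.06]
 [ 0.    0.28 -0.96]]
```

Emit:
arm_command --increments '[[[0, 0, -13], [80, -60, 10], 0], [[0, 0, -26], [160, -125, 20], 0], [[0, 0, -39], [240, -190, 30], 0], [[0, 0, -52], [320, -255, 40], 0], [[0, 0, -65], [404, -323, 50], 0]]'

```text
clock: 0.6
position: [342.0, 451.4, 254.7]
ee_rot: [-0.622, 0.337, 0.622, 0.336]
contact_force: [1.5, 1.0, 0.4]
gripper_width: 85.6
```

Emit:
arm_command --increments '[[[0, 0, -32], [180, -145, 20], 0], [[0, 0, -32], [180, -145, 20], 0], [[0, 0, -32], [180, -145, 20], 0], [[0, 0, -32], [180, -145, 20], 0], [[0, 0, -32], [180, -145, 20], 0]]'

```text
clock: 1.1
position: [523.8, 304.0, 274.4]
ee_rot: [-0.504, 0.497, 0.505, 0.495]
contact_force: [-0.0, 0.9, 0.2]
gripper_width: 85.7
```

```bash
cat > ring.py <<'E'
from h import *
from scipy.optimize import least_squares
grab('wrist'); im,W=cloud('wrist'); X,Y,Z=W[...,0],W[...,1],W[...,2]
s=readout.read_state(); M=R.from_quat(s['ee_rot']).as_matrix(); print('tcp',s['position'].round(1),'jaw',M[:,1].round(3),'x',M[:,0].round(3))
for lo,hi,c in((165,177,(550,284)),(136,147,(445,271))):
    m=(Z>lo)&(Z<hi)&(np.hypot(X-c[0],Y-c[1])<40)
    p=W[m][:,:2]
    if len(p)>20:
        f=lambda x:np.hypot(*(p-x).T)-23; r=least_squares(f,c,loss='soft_l1'); print(len(p),np.nanmedian(Z[m]),r.x.round(1),f(r.x).std())
cv2.imwrite('pics/w1.png',im)
E
python3 ring.py
```

```text
tcp [526.5 301.9 274.5] jaw [-1.    -0.015  0.002] x [-0.002 -0.002 -1.   ]
953 171.406759398683 [551.2 284.1] 1.2298072148740624
804 141.21064963277632 [447.6 271.7] 1.2692530103631616
```

View pics/w1.png

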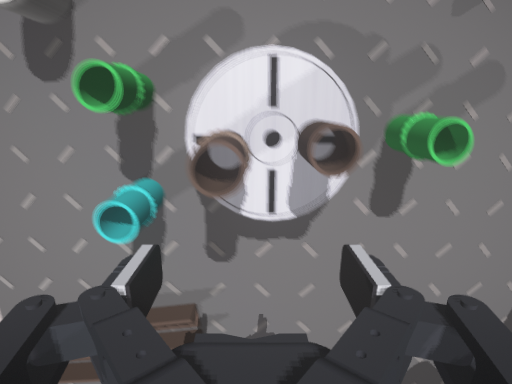

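Emit:
arm_command --increments '[[[0, 0, 0], [24, -18, 0], 0], [[0, 0, 0], [24, -18, -40], 0], [[0, 0, 0], [24, -18, -80], 0], [[0, 0, 0], [24, -18, -90], 0], [[0, 0, 0], [24, -18, -90], 0]]'

```text
clock: 1.65
position: [549.7, 283.4, 182.8]
ee_rot: [0.504, -0.499, -0.504, -0.494]
contact_force: [0.7, 1.0, 0.4]
gripper_width: 85.9
```

Emit:
arm_command --increments '[[[0, 0, 0], [1, 0.5, -20], 0], [[0, 0, 0], [1, 0.5, -40], 0], [[0, 0, 0], [1, 0.5, -53], 0], [[0, 0, 0], [1, 0.5, -54], 0], [[0, 0, 0], [1, 0.5, -54], 0]]'

```text
clock: 2.15
position: [551.4, 284.5, 130.2]
ee_rot: [0.504, -0.498, -0.504, -0.494]
contact_force: [0.3, -0.9, -0.1]
gripper_width: 85.6
```

Emit:
arm_command --increments '[[[0, 0, 0], [0, 0, 0], 0.2], [[0, 0, 0], [0, 0, 0], 0.35], [[0, 0, 0], [0, 0, 0], 0.5], [[0, 0, 0], [0, 0, 0], 1], [[0, 0, 0], [0, 0, 0], 1]]'

```text
clock: 2.65
position: [551.6, 284.7, 131.5]
ee_rot: [0.505, -0.497, -0.504, -0.494]
contact_force: [-2.2, 0.6, 5.5]
gripper_width: 47.9
```

Emit:
arm_command --increments '[[[0, 0, 0], [0, 0, 0], 1], [[0, 0, 0], [0, 0, 0], 1], [[0, 0, 0], [0, 0, 0], 1], [[0, 0, 0], [0, 0, 0], 1], [[0, 0, 0], [0, 0, 0], 1]]'

```text
clock: 3.15
position: [551.6, 284.7, 131.5]
ee_rot: [0.505, -0.497, -0.504, -0.494]
contact_force: [-1.5, 0.6, 3.0]
gripper_width: 47.6
```

Emit:
arm_command --increments '[[[0, 0, 0], [0, 0, 15], 1], [[0, 0, 0], [0, 0, 40], 1], [[0, 0, 0], [0, 0, 80], 1], [[0, 0, 0], [0, 0, 120], 1], [[0, 0, 4], [5, -35, 150], 1]]'

```text
clock: 3.65
position: [556.7, 252.4, 282.1]
ee_rot: [0.523, -0.477, -0.522, -0.476]
contact_force: [0.8, -0.4, -4.4]
gripper_width: 47.2
```

Emit:
arm_command --increments '[[[0, 0, 3], [10, -45, 20], 1], [[0, 0, 6], [20, -90, 50], 1], [[0, 0, 10], [30, -135, 60], 1], [[0, 0, 10], [40, -180, 60], 1], [[0, 0, 10], [45, -225, 60], 1]]'

```text
clock: 4.15
position: [601.8, 25.8, 340.7]
ee_rot: [-0.562, 0.43, 0.562, 0.428]
contact_force: [0.7, 0.0, -4.8]
gripper_width: 47.6
```

Emit:
arm_command --increments '[[[0, 0, 0], [10, -40, 0], 1], [[0, 0, 0], [15, -70, 0], 1], [[0, 0, 0], [15, -80, 0], 1], [[0, 0, 0], [15, -80, 0], 1], [[0, 0, 0], [15, -80, 0], 1]]'

```text
clock: 4.65
position: [616.6, -53.5, 339.6]
ee_rot: [-0.561, 0.43, 0.563, 0.428]
contact_force: [-0.3, 0.6, -3.4]
gripper_width: 47.6
```

```bash
python3 - <<'E'
from h import *
from scipy.optimize import least_squares
grab('wrist'); im,W=cloud('wrist'); X,Y,Z=W[...,0],W[...,1],W[...,2]
s=readout.read_state(); M=R.from_quat(s['ee_rot']).as_matrix(); print('tcp',s['position'].round(1),M.round(3).tolist())
cv2.imwrite('pics/w2.png',cv2.resize(im,(800,600)))
cl=(X>500)&(X<720)&(Y<20)&(Y>-300)
def rect(m,nm):
    k=cv2.morphologyEx(m.astype('uint8'),cv2.MORPH_OPEN,np.ones((3,3)))>0
    r=cv2.minAreaRect(W[k][:,:2].astype('f4')); print(nm,k.sum(),np.nanmedian(Z[k]).round(1),r)
rect(cl&(Z>9)&(Z<15),'plate'); rect(cl&(Z>54)&(Z<60)&(Y>-110),'V')
rect(cl&(Z>67)&(Z<74)&(Y>-200)&(X<650),'guide')
m=cl&(Z>103)&(Z<111); print('handle',m.sum(),W[m].mean(0),(np.nanmin(W[m],0)+np.nanmax(W[m],0))/2)
print('table z',np.nanmedian(Z[(abs(Z)<8)&cl]))
E
```

```text
tcp [616.7 -53.  340. ] [[-0.003, -0.964, -0.265], [-0.001, -0.265, 0.964], [-1.0, 0.003, -0.0]]
plate 7150 11.5 ((601.1943969726562, -135.01573181152344), (120.77471923828125, 234.03927612304688), 8.45433235168457)
V 1176 56.5 ((588.8179931640625, -49.887088775634766), (82.04270935058594, 51.805633544921875), 9.026359558105469)
guide 846 71.4 ((604.974609375, -161.59405517578125), (50.45601272583008, 79.71902465820312), 8.48646068572998)
handle 164 [ 505.30802893 -197.2980492   106.24955973] [ 506.09747759 -197.42168228  106.05311113]
table z -0.49574686911472554
```

View pics/w2.png

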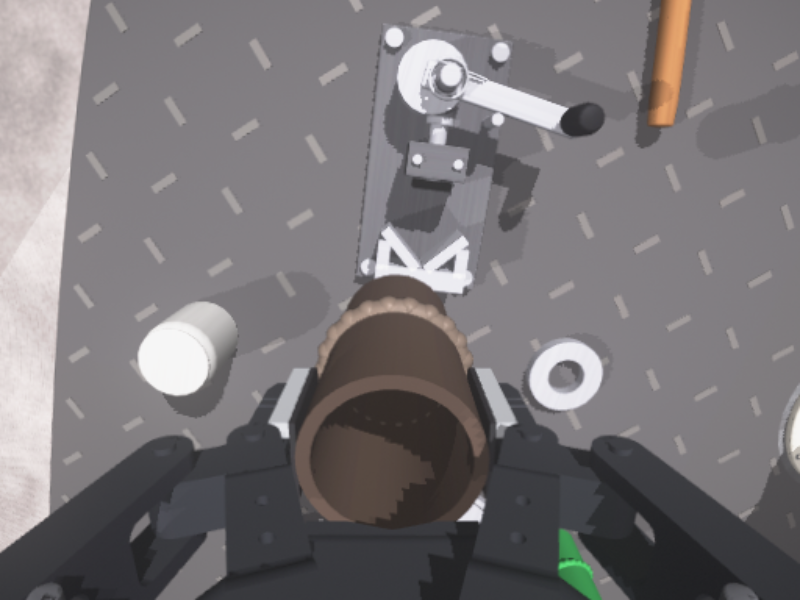

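```bash
python3 - <<'E'
from h import *
from scipy.optimize import least_squares
im,W=cloud('wrist'); X,Y,Z=W[...,0],W[...,1],W[...,2]
h=172-131.5+340; m=(np.hypot(X-616,Y+53)<32)&(abs(Z-h)<4); p=W[m][:,:2]
f=lambda x:np.hypot(*(p-x).T)-23; r=least_squares(f,(616,-53),loss='soft_l1'); print(m.sum(),np.nanmedian(Z[m]),h,r.x.round(1),f(r.x).std())
# bead front-ish / lower pipe rim nearest the camera: axis tilt check
for dz in (-80,-40,-20,-8):
    m=(np.hypot(X-616,Y+53)<35)&(abs(Z-(h+dz))<5); p=W[m][:,:2]
    if m.sum()>10:
        f=lambda x:np.hypot(*(p-x).T)-24; r=least_squares(f,(616,-53),loss='soft_l1'); print(dz,m.sum(),r.x.round(1),f(r.x).std().round(2))
E
```

```text
4176 379.5417515189921 380.5 [618.8 -54.6] 2.146148018321536
-80 359 [617.7 -54.9] 0.71
-40 1356 [618.8 -56.6] 1.01
-20 2586 [619.  -57.1] 3.02
-8 3339 [619.1 -57. ] 2.64
```

Emit:
arm_command --increments '[[[0, 0, -3], [-12, -15, -35], 1], [[0, 0, -7], [-24, -29, -70], 1], [[0, 0, -7], [-24, -29, -110], 1], [[0, 0, -7], [-24, -29, -150], 1], [[0, 0, -7], [-24, -29, -180], 1]]'

```text
clock: 5.2
position: [591.5, -80.4, 157.6]
ee_rot: [-0.534, 0.463, 0.537, 0.461]
contact_force: [-0.1, -0.3, -3.3]
gripper_width: 47.3
```

```bash
cat > fit.py <<'E'
from h import *
from scipy.optimize import least_squares
import sys
grab('wrist'); im,W=cloud('wrist'); X,Y,Z=W[...,0],W[...,1],W[...,2]
s=readout.read_state(); t=s['position']; print('tcp',t.round(1),s['contact_force'].round(1),R.from_quat(s['ee_rot']).as_matrix()[:,1].round(3))
h=t[2]+40.5
for dz in (-80,-65,-20,0):
    m=(np.hypot(X-t[0],Y-t[1])<35)&(abs(Z-(h+dz))<4); p=W[m][:,:2]
    if m.sum()>10:
        f=lambda x:np.hypot(*(p-x).T)-(24 if dz else 23); r=least_squares(f,t[:2],loss='soft_l1'); print(dz,m.sum(),r.x.round(1),f(r.x).std().round(2))
cv2.imwrite(sys.argv[1],cv2.resize(im,(800,600)))
for nm,m in(('V',(Z>53)&(Z<60)&(abs(X-592)<60)&(Y>-115)&(Y<0)),('pad',(Z>30)&(Z<52)&(abs(X-596)<40)&(Y>-140)&(Y<-100))):
    if m.sum()>20: print(nm,m.sum(),cv2.minAreaRect(W[m][:,:2].astype('f4')))
E
python3 fit.py pics/w3.png
```

```text
tcp [588.5 -80.2 152.3] [-2.7  0.3 -9.1] [-0.989 -0.146  0.015]
-80 185 [592.  -80.8] 0.93
-65 291 [592.6 -84. ] 1.18
-20 1816 [592.6 -84.1] 3.08
0 2860 [593.5 -83.2] 2.33
V 243 ((598.4649047851562, -86.637939453125), (82.81836700439453, 62.59579849243164), 16.712064743041992)
pad 75 ((598.2760009765625, -116.65926361083984), (33.36288833618164, 6.719849586486816), 8.32851791381836)
```

View pics/w3.png

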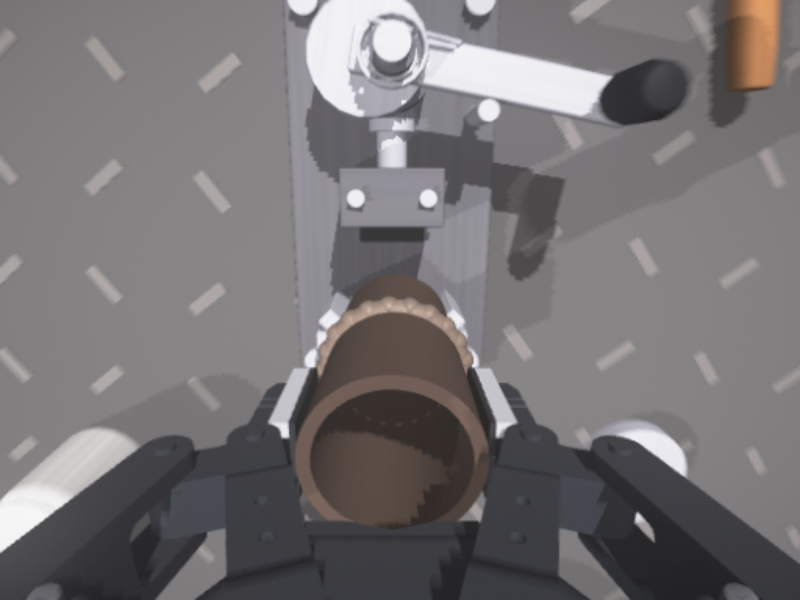

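Emit:
arm_command --increments '[[[0, 0, 0], [3, -1, 0], 1], [[0, 0, 0], [3, -1, 0], 1], [[0, 0, 0], [3, -1, 0], 1], [[0, 0, 0], [3, -1, 0], 1], [[0, 0, 0], [3, -1, 0], 1]]'

```text
clock: 5.75
position: [592.2, -81.1, 153.7]
ee_rot: [-0.532, 0.465, 0.539, 0.46]
contact_force: [0.1, -0.1, -3.5]
gripper_width: 47.4
```

```bash
python3 fit.py pics/w4.png
```

```text
tcp [592.  -81.2 153.4] [-0.1 -0.5 -3.8] [-0.989 -0.145  0.013]
-80 272 [592.6 -82.1] 0.89
-65 299 [593.3 -84.9] 0.45
-20 2015 [594.1 -84.7] 3.01
0 4472 [594.8 -82.5] 2.41
V 229 ((596.8182373046875, -85.54067993164062), (82.80550384521484, 63.46300506591797), 14.06689167022705)
pad 108 ((598.5121459960938, -116.45816040039062), (33.75273513793945, 7.581668853759766), 8.216885566711426)
```

Emit:
arm_command --increments '[[[0.1, -0.8, 0], [0, 0, 0], 1], [[0.1, -0.8, 0], [0, 0, -15], 1], [[0.1, -0.8, 0], [0, 0, -30], 1], [[0.1, -0.8, 0], [0, 0, -40], 1], [[0.1, -0.8, 0], [0, 0, -50], 1]]'

```text
clock: 6.3
position: [592.1, -81.3, 103.1]
ee_rot: [-0.535, 0.461, 0.535, 0.463]
contact_force: [-0.1, -1.2, -4.0]
gripper_width: 47.5
```

Emit:
arm_command --increments '[[[0, 0, 0], [0, 0, -3], 1], [[0, 0, 0], [0, 0, -7], 1], [[0, 0, 0], [0, 0, -11], 1], [[0, 0, 0], [0, 0, -14], 1], [[0, 0, 0], [0, 0, -14], 1]]'

```text
clock: 6.8
position: [591.9, -81.3, 88.8]
ee_rot: [-0.535, 0.461, 0.535, 0.463]
contact_force: [-0.6, 1.0, -3.9]
gripper_width: 47.6
```

```bash
python3 fit.py pics/w5.png
```

```text
tcp [592.1 -81.3  89.1] [-0.2 -0.  -3.7] [-0.989 -0.146 -0.002]
-80 439 [594.4 -84.2] 4.74
-65 305 [593.4 -85.1] 0.44
-20 2063 [593.7 -84.9] 2.92
0 4301 [593.9 -82.6] 2.43
V 332 ((589.1121826171875, -85.16582489013672), (51.42653274536133, 65.12183380126953), 72.33202362060547)
pad 507 ((596.3908081054688, -108.57494354248047), (34.698707580566406, 22.189332962036133), 8.354965209960938)
```

Emit:
arm_command --increments '[[[0, 0, 0], [0, 0, -2], 1], [[0, 0, 0], [0, 0, -4], 1], [[0, 0, 0], [0, 0, -6], 1], [[0, 0, 0], [0, 0, -7], 1], [[0, 0, 0], [0, 0, -7], 1]]'

```text
clock: 7.35
position: [591.9, -81.3, 81.8]
ee_rot: [-0.535, 0.461, 0.535, 0.463]
contact_force: [-0.0, -0.8, -3.1]
gripper_width: 47.7
```

Emit:
arm_command --increments '[[[0, 0, 0], [0, 0, -0.5], 1], [[0, 0, 0], [0, 0, -1], 1], [[0, 0, 0], [0, 0, -1.3], 0.8], [[0, 0, 0], [0, 0, -1.3], 0.4], [[0, 0, 0], [0, 0, -1.3], 0.25]]'

```text
clock: 7.85
position: [592.6, -81.3, 81.0]
ee_rot: [0.535, -0.461, -0.535, -0.463]
contact_force: [-0.3, -0.5, -0.7]
gripper_width: 63.3
```

Emit:
arm_command --increments '[[[0, 0, 0], [0, 0, 0], 0.1], [[0, 0, 0], [0, 0, 0], 0], [[0, 0, 0], [0, 0, 0], 0], [[0, 0, 0], [0, 0, 10], 0], [[0, 0, 0], [0, 0, 20], 0]]'

```text
clock: 8.35
position: [592.7, -81.4, 101.6]
ee_rot: [0.536, -0.461, -0.535, -0.463]
contact_force: [0.5, 0.5, 0.4]
gripper_width: 85.4
```

Emit:
arm_command --increments '[[[0, 0, 0], [0, 0, 25], 0], [[0, 0, 0], [0, 0, 60], 0], [[0, 0, 0], [0, 0, 100], 0], [[0, 0, 0], [0, 0, 110], 0], [[0, 0, 0], [0, 0, 110], 0]]'

```text
clock: 8.85
position: [594.0, -81.3, 215.2]
ee_rot: [0.537, -0.459, -0.533, -0.465]
contact_force: [-1.2, 0.2, -0.7]
gripper_width: 85.8
```

```bash
cat > look.py <<'E'
from h import *
from scipy.optimize import least_squares
import sys
grab('wrist'); im,W=cloud('wrist'); X,Y,Z=W[...,0],W[...,1],W[...,2]
s=readout.read_state(); t=s['position']; print('tcp',t.round(1),s['joints'].round(2),R.from_quat(s['ee_rot']).as_matrix()[:,:2].round(3).tolist())
for h,rr in ((122,23),(100,24),(80,24)):
    m=(np.hypot(X-592,Y+81)<40)&(abs(Z-h)<4); p=W[m][:,:2]
    if m.sum()>10:
        f=lambda x:np.hypot(*(p-x).T)-rr; r=least_squares(f,(592,-81),loss='soft_l1'); print(h,m.sum(),np.nanmedian(Z[m]).round(1),r.x.round(1),f(r.x).std().round(2))
m=(Z>102)&(Z<112)&(np.hypot(X-611,Y+202)<140)&(np.hypot(X-592,Y+81)>40)
if m.sum(): print('handle',m.sum(),W[m].mean(0).round(1),((np.nanmin(W[m],0)+np.nanmax(W[m],0))/2).round(1))
cv2.imwrite(sys.argv[1],cv2.resize(im,(800,600)))
E
python3 look.py pics/w6.png
```

```text
tcp [592.8 -81.2 212.8] [ 0.13  0.35 -0.09 -0.   -1.12  0.01] [[0.005, -0.989], [0.003, -0.146], [-1.0, -0.006]]
122 903 121.4 [592.7 -81.6] 1.22
100 246 100.0 [593.6 -84.4] 1.14
80 192 80.0 [593.5 -84.6] 1.17
handle 613 [ 502.3 -197.6  106.1] [ 502.  -197.9  105.5]
```

View pics/w6.png

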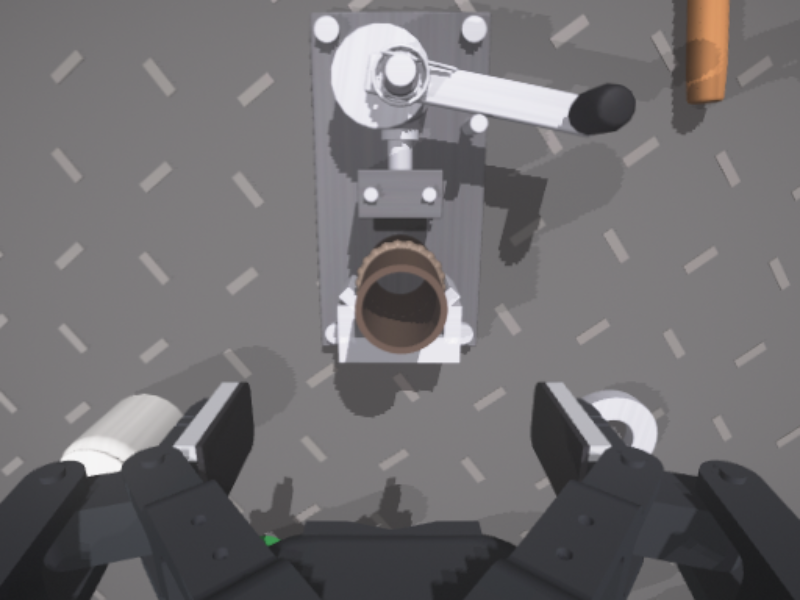

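Emit:
arm_command --increments '[[[0, 0, 0], [-30, -39, 0], 0], [[0, 0, 0], [-60, -78, 0], 0], [[0, 0, 0], [-91, -117, -10], 0], [[0, 0, 0], [-91, -117, -40], 0], [[0, 0, 0], [-91, -117, -60], 0]]'

```text
clock: 9.4
position: [498.9, -199.1, 150.1]
ee_rot: [-0.534, 0.462, 0.535, 0.464]
contact_force: [0.1, 0.1, -0.0]
gripper_width: 85.2
```

Emit:
arm_command --increments '[[[0, 0, 0], [0, 0, 0], 0], [[0, 0, 0], [0, 0, 0], 0], [[0, 0, 0], [0, 0, 0], 0], [[0, 0, 0], [0, 0, 0], 0], [[0, 0, 0], [0, 0, 0], 0]]'

```text
clock: 9.9
position: [499.5, -198.9, 150.9]
ee_rot: [-0.534, 0.461, 0.535, 0.465]
contact_force: [-0.1, 0.1, -0.3]
gripper_width: 85.3
```

```bash
python3 look.py pics/w7.png
```

```text
tcp [ 499.4 -199.   150.8] [-0.08  0.31 -0.32 -0.01 -0.94  0.23] [[0.002, -0.99], [0.004, -0.143], [-1.0, -0.003]]
122 239 121.3 [590.9 -82.3] 1.54
80 79 79.9 [592.5 -81.2] 0.35
handle 805 [ 501.2 -200.   106.3] [ 501.2 -199.   105.4]
```

Emit:
arm_command --increments '[[[0, 0, 0], [2, 0, -20], 0], [[0, 0, 0], [2, 0, -40], 0], [[0, 0, 0], [2, 0, -60], 0], [[0, 0, 0], [2, 0, -75], 0], [[0, 0, 0], [2, 0, -80], 0]]'

```text
clock: 10.45
position: [500.6, -198.7, 69.5]
ee_rot: [-0.533, 0.462, 0.536, 0.464]
contact_force: [-0.8, 0.7, -0.8]
gripper_width: 85.2
```

Emit:
arm_command --increments '[[[0, 0, 0], [0, 0, 0], 0.4], [[0, 0, 0], [0, 0, 0], 0.6], [[0, 0, 0], [0, 0, 0], 1], [[0, 0, 0], [0, 0, 0], 1], [[0, 0, 0], [0, 0, 0], 1]]'

```text
clock: 10.95
position: [499.3, -198.9, 70.4]
ee_rot: [-0.533, 0.462, 0.536, 0.463]
contact_force: [-4.1, 0.1, 5.5]
gripper_width: 22.0
```

Emit:
arm_command --increments '[[[0, 0, 0], [0, 0, 0], 1], [[0, 0, 0], [0, 0, 0], 1], [[0, 0, 0], [0, 0, 0], 1], [[0, 0, 0], [0, 0, 0], 1], [[0, 0, 0], [0, 0, 0], 1]]'

```text
clock: 11.45
position: [499.3, -198.9, 70.5]
ee_rot: [-0.533, 0.462, 0.536, 0.463]
contact_force: [-0.3, -0.2, 0.5]
gripper_width: 21.6
```

```bash
python3 look.py pics/w8.png
```

```text
tcp [ 499.3 -199.    70.5] [-0.08  0.41 -0.41 -0.01 -0.75  0.23] [[-0.003, -0.99], [0.004, -0.143], [-1.0, 0.002]]
handle 3075 [ 501.4 -202.   106.6] [ 502.4 -200.9  107. ]
```

View pics/w8.png

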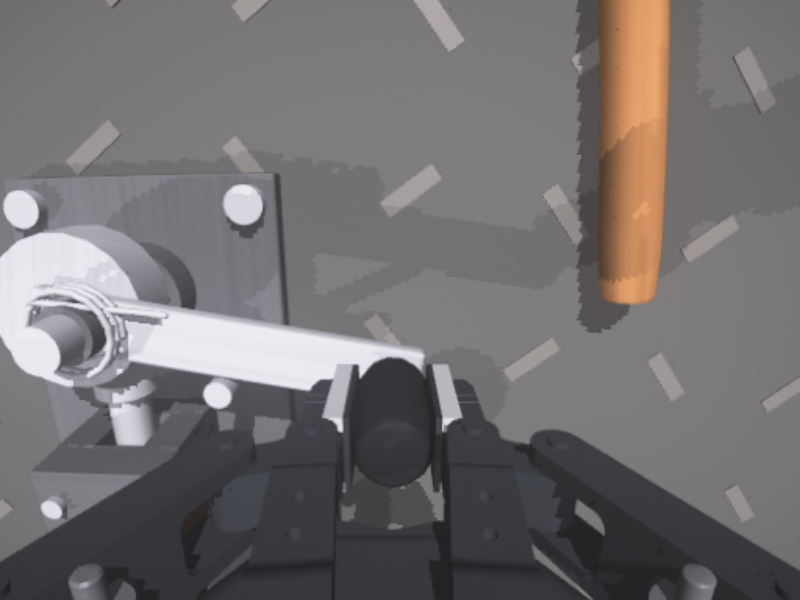

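```bash
python3 -c "
import numpy as np
c=lambda d:110*np.array([np.cos(np.radians(178.2+d)),np.sin(np.radians(178.2+d))])
for k in range(0,105,20):
  print(k,(np.array([499.3,-199])+c(k)-c(0)).round(1),[tuple((c(k+j)-c(k)).round(1)) for j in (4,8,12,16,20)])
print((np.array([499.3,-199])+c(100.27)-c(0)).round(1))"
```

```text
0 [ 499.3 -199. ] [(np.float64(0.0), np.float64(-7.7)), (np.float64(0.6), np.float64(-15.3)), (np.float64(1.7), np.float64(-22.9)), (np.float64(3.3), np.float64(-30.4)), (np.float64(5.4), np.float64(-37.8))]
20 [ 504.7 -236.8] [(np.float64(2.7), np.float64(-7.2)), (np.float64(5.8), np.float64(-14.2)), (np.float64(9.4), np.float64(-21.0)), (np.float64(13.5), np.float64(-27.5)), (np.float64(18.1), np.float64(-33.7))]
40 [ 522.8 -270.5] [(np.float64(5.0), np.float64(-5.9)), (np.float64(10.3), np.float64(-11.4)), (np.float64(16.0), np.float64(-16.5)), (np.float64(22.1), np.float64(-21.2)), (np.float64(28.5), np.float64(-25.5))]
60 [ 551.3 -295.9] [(np.float64(6.7), np.float64(-3.8)), (np.float64(13.6), np.float64(-7.2)), (np.float64(20.7), np.float64(-10.0)), (np.float64(28.0), np.float64(-12.4)), (np.float64(35.5), np.float64(-14.2))]
80 [ 586.8 -310.1] [(np.float64(7.6), np.float64(-1.3)), (np.float64(15.2), np.float64(-2.1)), (np.float64(22.9), np.float64(-2.3)), (np.float64(30.6), np.float64(-2.0)), (np.float64(38.2), np.float64(-1.2))]
100 [ 624.9 -311.3] [(np.float64(7.6), np.float64(1.4)), (np.float64(15.0), np.float64(3.2)), (np.float64(22.3), np.float64(5.6)), (np.float64(29.4), np.float64(8.5)), (np.float64(36.3), np.float64(11.9))]
[ 625.4 -311.3]
```

Emit:
arm_command --increments '[[[0, 0, 0], [0, -7.7, 0], 1], [[0, 0, 0], [0.6, -15.3, 0], 1], [[0, 0, 0], [1.7, -22.9, 0], 1], [[0, 0, 0], [3.3, -30.4, 0], 1], [[0, 0, 0], [5.4, -37.8, 0], 1]]'

```text
clock: 12.0
position: [504.9, -237.6, 70.5]
ee_rot: [-0.533, 0.462, 0.536, 0.464]
contact_force: [-1.2, 1.5, 0.4]
gripper_width: 21.7
```

Forces are low; on along the arc.

Emit:
arm_command --increments '[[[0, 0, 0], [2.5, -6.5, 0], 1], [[0, 0, 0], [5.6, -13.4, 0], 1], [[0, 0, 0], [9.2, -20.2, 0], 1], [[0, 0, 0], [13.3, -26.7, 0], 1], [[0, 0, 0], [17.9, -32.9, 0], 1]]'

```text
clock: 12.5
position: [523.0, -270.9, 70.5]
ee_rot: [-0.533, 0.462, 0.536, 0.463]
contact_force: [-0.8, 3.2, 1.2]
gripper_width: 21.6
```

Emit:
arm_command --increments '[[[0, 0, 0], [4.8, -5.5, 0], 1], [[0, 0, 0], [10.1, -11, 0], 1], [[0, 0, 0], [15.8, -16.1, 0], 1], [[0, 0, 0], [21.9, -20.8, 0], 1], [[0, 0, 0], [28.3, -25, 0], 1]]'

```text
clock: 13.0
position: [551.5, -296.2, 70.5]
ee_rot: [-0.532, 0.463, 0.536, 0.463]
contact_force: [-1.2, 2.3, 2.5]
gripper_width: 21.9
```

Emit:
arm_command --increments '[[[0, 0, 0], [6.5, -3.5, 0], 1], [[0, 0, 0], [13.4, -6.9, 0], 1], [[0, 0, 0], [20.5, -9.7, 0], 1], [[0, 0, 0], [27.8, -12.1, 0], 1], [[0, 0, 0], [35.3, -13.9, 0], 1]]'

```text
clock: 13.5
position: [587.1, -310.4, 70.4]
ee_rot: [-0.532, 0.463, 0.537, 0.463]
contact_force: [-2.6, 2.6, 3.1]
gripper_width: 21.7
```

Emit:
arm_command --increments '[[[0, 0, 0], [7.4, -1, 0], 1], [[0, 0, 0], [15, -1.8, 0], 1], [[0, 0, 0], [22.7, -2, 0], 1], [[0, 0, 0], [30.4, -1.7, 0], 1], [[0, 0, 0], [38.3, -0.9, 0], 1]]'

```text
clock: 14.0
position: [625.8, -311.4, 70.5]
ee_rot: [-0.532, 0.463, 0.537, 0.463]
contact_force: [-4.5, 1.0, 4.9]
gripper_width: 22.1
```

Emit:
arm_command --increments '[[[0, 0, 0], [0, 0, 0], 1], [[0, 0, 0], [0, 0, 0], 1], [[0, 0, 0], [0, 0, 0], 1], [[0, 0, 0], [0, 0, 0], 1], [[0, 0, 0], [0, 0, 0], 1]]'

```text
clock: 14.5
position: [625.6, -311.4, 70.5]
ee_rot: [-0.532, 0.463, 0.537, 0.463]
contact_force: [-4.2, 1.7, 3.0]
gripper_width: 21.6
```

```bash
cat > end.py <<'E'
from h import *
from scipy.optimize import least_squares
for n in('top','scene','wrist'):
    im,d=grab(n); cv2.imwrite(f'pics/e_{n}.png',cv2.resize(im,(800,600)))
    im,W=cloud(n); X,Y,Z=W[...,0],W[...,1],W[...,2]
    for h,rr,c in ((122,23,(592,-78)),(95,24,(592,-78)),(142,23,(447,271))):
        m=(np.hypot(X-c[0],Y-c[1])<34)&(abs(Z-h)<4); p=W[m][:,:2]
        if m.sum()>20:
            f=lambda x:np.hypot(*(p-x).T)-rr; r=least_squares(f,c,loss='soft_l1'); print(n,h,m.sum(),r.x.round(1),f(r.x).std().round(2))
    m=(Z>52)&(Z<62.5)&(X>590)&(X<660)&(Y>-300)&(Y<-245)
    if m.sum()>20: print(n,'bar',m.sum(),np.nanmedian(Z[m]),cv2.minAreaRect(W[m][:,:2].astype('f4')))
s=readout.read_state(); print(s['position'],s['contact_force'],s['wrist_torque'],s['clock'])
E
python3 end.py; python3 - <<'E'
import cv2,numpy as np
a=cv2.imread('pics/e_top.png')[100:450,100:700]; b=cv2.imread('pics/e_wrist.png')
cv2.imwrite('pics/e.png',np.vstack([cv2.resize(a,(514,300)),cv2.resize(b,(514,300))]))
E
```

```text
top 122 94 [588.3 -78.5] 1.37
top 95 31 [586.7 -80.1] 1.33
top 142 121 [444.1 271.2] 1.37
scene 122 124 [590.6 -79.1] 1.74
scene 95 65 [590.6 -80.3] 1.5
scene 142 173 [446.6 271.5] 1.63
scene bar 86 61.1267803198387 ((620.9627685546875, -271.2154541015625), (24.531641006469727, 53.576107025146484), 5.784356117248535)
wrist bar 1013 59.61149552459997 ((619.5028076171875, -258.1221923828125), (22.074777603149414, 24.51962661743164), 9.23417854309082)
[ 625.56718004 -311.37827274   70.45113731] [-4.30961074  0.88677595  3.1734792 ] [0.36010311 1.05477571 0.01557328] 14.65
```

View pics/e.png

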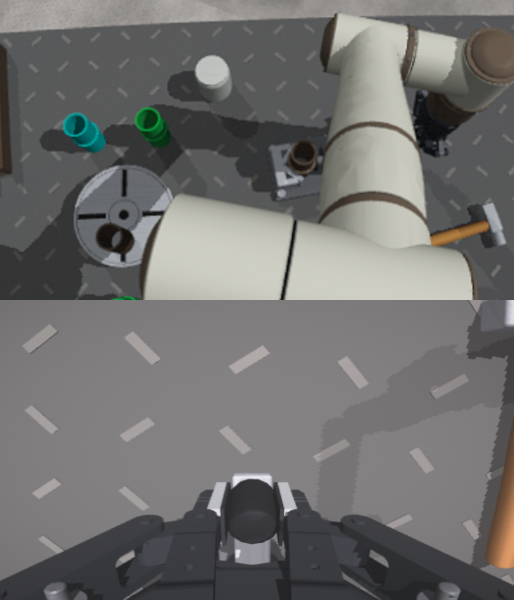

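```bash
python3 - <<'E'
from h import *
for n in('wrist','scene'):
    im,W=cloud(n); X,Y,Z=W[...,0],W[...,1],W[...,2]
    m=(Z>56)&(Z<63)&(X>595)&(X<655)&(Y>-300)&(Y<-225); P=W[m]
    for y in range(-296,-225,6):
        q=P[abs(P[:,1]-y)<3,0]
        if len(q)>8: print(n,y,len(q),q.min().round(1),q.max().round(1),((q.min()+q.max())/2).round(1))
E
```

```text
wrist -272 13 610.2 612.8 611.5
wrist -266 218 609.2 631.7 620.5
wrist -260 306 608.2 631.1 619.7
wrist -254 296 607.3 630.3 618.8
wrist -248 180 606.9 628.9 617.9
scene -290 13 612.6 635.1 623.8
scene -272 10 610.2 632.2 621.2
scene -260 13 607.8 630.1 619.0
scene -248 13 606.1 629.8 617.9
scene -236 11 607.1 626.1 616.6
```

```bash
python3 -c "
from bench import arm,readout
print(arm.job_done()); s=readout.read_state(); print(s['clock'],s['position'],s['contact_force'])"
```

```text
the job is handed in; nothing more can be done
None
the job is handed in; nothing more can be done
```

The welded coupon is standing in the clamp's V. I let go of it, then swung the cam lever round to highest lift and handed the job in with the handle still gripped, at about 14.7 s.

**Last checks:**
- **Lever:** The bar's centreline measured about 8.0–8.2°, against about 8.4° expected at highest lift from the fitted clamp yaw. The wrist read about -4.3 N along x, which matches the return spring at 1.75 rad.
- **Coupon:** It is upright. The scene camera put its rim at about (591, -79) and the top camera at (588, -79), where the nest is at about (593, -78). The arm partly hid it by then, so I take those 2–4 mm differences as camera error. I could not see the pad's contact directly.
- **Offcut:** It still stands on the turntable at about (446, 271), where it started.
- **Hammer, tin and flange:** Nothing came near the hammer or the tin, and both looked unmoved in the last pictures. The flange was hidden by the arm at the end, but I never went near it.

The gripper closed to about 22 mm on the 25 mm handle. The wrist picture showed it seated squarely between the pads, so I think the handle tapers.

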